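Fit the orange cone to the citrus juicer and hold it pressed

TASK

Pick up the orange juicing cone from the drying tray, turn it until its socket lines up with the splines of the juicer's drive, and slide it fully home. Then press it down against the sprung drive, almost to the bottom of its travel, and finish like that: still gripping the cone and keeping it pressed, without letting go. Leave the green lime cone and everything else on the counter where it is.

Things in the scene. Friction and masses are not known exactly. Their poses are not given: they have to be found in the camera images.
- orange_cone_grip (a point): Orange plastic juicing cone, 62 mm tall, about 140 g, upright on the tray. Its lower 34 mm is a block 34 mm along x and 46 mm along y (grip the two flat y faces); above it a ribbed cone, radius 20 mm, narrows to a tip. This point is on its vertical axis, 24 mm above the underside.
- orange_cone: The same orange cone; origin at the centre of its underside. A plus-shaped socket opens downwards, arms along its x and y, each 9 mm wide and 27 mm tip to tip, so it fits the drive in any of four quarter turns. The slotted part reaches from 1 to 16 mm above the underside; the socket's ceiling is at 26 mm.
- drive_seat (a point): Centre of the round black seat (radius 18.5 mm) of the juicer's drive, on which the underside of a fitted cone rests; 125 mm above the counter, less by the value of joint press. Its x and y axes run along the white splines. A cone turned wrong stops 12 to 15 mm above the seat.
- drive: The drive, same origin and axes. White splines: a plus 24 mm tip to tip, arms 6 mm wide, rising 14 mm above the seat, with ridged tops. A steel pilot pin, 10.4 mm thick, tapered at the end, rises to 22 mm and enters the socket first, centring it at any angle. The drive turns only with effort (0.25 N m).
- press (a joint): How far the drive is pressed down, m: 0 is up (rest), 0.008 is the bottom stop. Spring: about 5 N to start moving, about 14 N at the bottom; springs back when released. A cone's own weight does not press it.
- juicer: Green citrus juicer fixed to the counter; origin at the centre of its underside. Round, radius 68 mm at the foot; on top an open shallow aluminium juice tray, rim radius 74 mm at 112 mm height, floor at 97 mm; the drive stands in its centre. A spout 98 mm from the axis points along its -x.
- tray: Grey flat drying tray, 130 x 250 mm (x, y), 8 mm thick, fixed; origin at the centre of its underside.
- lime_cone_grip (a point): The smaller green cone for limes on the same tray (block 34 x 40 mm, 54 mm tall): not wanted. Point on its axis, 24 mm above its underside.
- half_a: Orange half, flat side down on the cutting board, 74 mm wide, 36 mm tall; origin underneath.
- half_b: A second orange half of the same size.
- knife: Kitchen knife lying on the board, 240 mm long along its y, black handle; origin under the bolster.
- jug: White plastic bottle, 90 mm wide, 220 mm tall; origin underneath.
- can: Blue drink can, 66 mm wide, 115 mm tall; origin underneath.
- cup: Glass tumbler, 80 mm wide, 100 mm tall; origin underneath.
Mind the look-alikes: they are no part of the job. Leave any turquoise look-alike of the juicer alone. What is shaped like the orange_cone but purple is not meant.

How it is judged:
On the way, in this order (a step that is already met when the one before it is completed fails the run):
1. the orange cone is gripped and lifted clear of the tray (height (world z) of orange_cone_grip above 0.07 m and contact force between the fingers and orange_cone above 1 N), for 0.1 s.
2. the orange cone sits fully home on the drive, splines meshed (z of orange_cone_grip in the frame of drive_seat between 0.018 and 0.027 m and horizontal distance between orange_cone_grip and drive_seat below 0.004 m and angle between orange_cone_grip's own z axis and vertical below 0.12 rad and (angle between the x axis of orange_cone_grip and the x axis of drive_seat, either way round below 0.25 rad or angle between the x axis of orange_cone_grip and the y axis of drive_seat, either way round below 0.25 rad)), for 0.1 s.
At the end, for the whole second after the job is handed in: The orange cone is meshed and home on the drive (within 3 mm of its seat, 4 mm of its axis, splines aligned), the fingers still hold it, and the drive stays pressed down more than 5 mm of its 8 mm (all of step 2 and value of joint press above 0.005 m and contact force between the fingers and orange_cone above 2 N and contact force between orange_cone and drive above 4 N); the arm keeps its last pose, push and grip.
It fails at once if the lime cone, orange halves, knife, bottle, can or glass was moved more than 30 mm (distance of any of lime_cone_grip, half_a, half_b, knife, jug, can, cup from where it was at the start of the episode above 0.03 m).
It also fails if it takes over 45 s, if anything falls off the work surface, if the arm or the gripper's body presses on something with over 40 N, if the wrist force passes 120 N, or if a joint passes its speed limit or range.

ROBOT

A 7-joint arm with a two-finger parallel gripper is mounted at the origin on the work surface. World frame = base frame: x ahead of the robot, y to its left, z up, the work surface at z = 0. Lengths are in m, angles in rad, forces in N, time in s.
With the tool pointing down it reaches from about 0.4 to 0.85 m from the base axis. Payload 10.4 kg.
Tool frame: the origin (TCP) lies between the finger pads; the fingertips stand 11 mm ahead of it and the grasp point (between the pads) lies 8 mm behind it; x points along the fingers, y is the direction in which the jaws open and shut, and the axes are right-handed (so a half turn about x gives the same grasp; the last joint's range is limited). The gripper opens to 87 mm and grips with 3 to 60 N. Pads are 19 mm wide; open, the fingers measure 117 mm over their backs; the gripper's body (75 mm by 190 mm) begins 51 mm behind the grasp point.
Start: joints at [-1.239, 0.332, -0.065, 1.46, 0.022, 1.35, -0.088], TCP at [0.217, 0.586, 0.234] pointing down, gripper open.
Joint ranges: [-2.6, 2.6], [-0.5, 2.12], [-1.47, 1.34], [0.16, 2.42], [-1.27, 4.41], [0.06, 2.06], [-2.6, 2.6]. Speed limits (rad/s): [2.22, 2.22, 2.79, 2.79, 3.14, 3.14, 3.14].

INTERFACE

Orientations are given as a unit quaternion [x, y, z, w].
In Python, from bench import r, cams, ticket gives the robot as it stands. The module is installed in compiled form; this text tells all that it offers.
- The arm moves only by the tool drive_tool, never from a script. Its argument "moves" is text: rows parted by semicolons, each of 5 numbers parted by spaces: the shift along the world's x, y, z in m, then the turn about the world's z in degrees, then the closure, from 0 (fully open) to 1 (shut). In form: x y z twist grip; .... A call has 1 to 20 rows; each row shifts and turns the commanded pose from where the row before left it; what a row does not reach is not made up. A row lasts 1/8 s, in which the tool goes at most 62.5 mm and 10.7 degrees, less where a joint would pass 70% of its speed; a pose out of reach is approached as far as the arm can. A call is refused whole if a number of a shift passes 0.0625 or a number of a turn 10.7, either way. A call with a gripper value outside its range is refused whole. The fingers move at their own pace and stop on an object; "newtons" is the grip in N (left out, the last holds). Time passes only in rows, so rows that do not move let the fingers close. It gives the time, the measured TCP pose, the force and the opening at its end, in the units of the state.
- r.read_state(): the state, without advancing time (a new reading comes with each control period).
- cams.camera(name): name is "side" or "top" or "wrist"; returns a dict with "color" (420x560x3 uint8, red, green, blue), "fx", "fy", "cx", "cy" (pixels), "extrinsics" (4x4, takes a point from camera to world coordinates). Camera axes: x right, y down, z forward; pixel columns grow to the right and rows downward; lengths in m; the calibration is good to about 2 mm. A picture is of the moment at which its call begins. There is no depth.
- ticket.close_job(): hands the job in, once; it reports no verdict.
The state is a dict: "time": time; "joint_positions": joint angles; "joint_vel": joint speeds; "joint_torque": joint torques, N m; "ee_pos": TCP position; "eef_rot": TCP orientation; "ft_force": force on the tool from outside, world axes, zero at the start; "torque": the same for the moment, N m; "width": finger opening in m.
Only numpy, scipy, OpenCV 4.12 (cv2) and the standard library are available. Lean on these libraries where they do the work, as an engineer would, in place of code of your own. Each camera call takes 0.05 s, during which the arm holds its last target.

## Working session

There is one attempt and no reset: what is moved stays moved. The work goes in short steps, Python scripts to look and compute and a tool call to move; the robot and the scene stay as the last step left them, time stands still between calls to the robot, and variables do not carry over. Pictures are saved under pics/ and viewed, and the job is handed in when it is done.

Besides the shell and the picture viewer there is one more tool, called after ">>>" in YAML: its name, and indented under it one key for each argument. drive_tool: Moves the arm, as the interface text tells. Its arguments: {"type":"object","properties":{"moves":{"type":"string"},"newtons":{"type":"number"}},"required":["moves"]}

```bash
mkdir -p pics; cat > h.py <<'E'
import cv2,numpy as np
from bench import r,cams,ticket
def snap(n,tag):
    c=cams.camera(n); cv2.imwrite(f'pics/{tag}.png',c['color'][:,:,::-1]); np.savez(f'pics/{tag}.npz',**c); return c
def ray(c,u,v,z):
    E=c['extrinsics'];d=E[:3,:3]@np.array([(u-c['cx'])/c['fx'],(v-c['cy'])/c['fy'],1]);o=E[:3,3]
    return o+d*(z-o[2])/d[2]
def proj(c,p):
    E=np.linalg.inv(c['extrinsics']);q=E[:3,:3]@np.array(p)+E[:3,3]
    return q[0]/q[2]*c['fx']+c['cx'],q[1]/q[2]*c['fy']+c['cy']
E
python3 - <<'E'
from h import *
for n in('top','side','wrist'):
    c=snap(n,n+'0');print(n,c['fx'],c['cx'],c['cy'],c['extrinsics'].round(3).tolist())
s=r.read_state();print({k:np.round(v,4).tolist() for k,v in s.items()})
E
```

```text
top 479.1004897838646 283.2918003513188 214.11063161692243 [[0.01, -0.992, 0.128, 0.371], [-1.0, -0.012, -0.01, 0.018], [0.012, -0.127, -0.992, 1.399], [0.0, 0.0, 0.0, 1.0]]
side 412.3654863164019 286.7780185196591 213.90082455680658 [[0.916, -0.257, 0.308, 0.147], [-0.401, -0.554, 0.73, -0.891], [-0.017, -0.792, -0.61, 0.862], [0.0, 0.0, 0.0, 1.0]]
wrist 365.756702882501 279.6119001338175 211.90621318148905 [[0.348, 0.901, 0.261, 0.145], [0.938, -0.333, -0.098, 0.614], [-0.002, 0.279, -0.96, 0.383], [0.0, 0.0, 0.0, 1.0]]
{'time': 0.15, 'joint_positions': [-1.2386, 0.3327, -0.0647, 1.4607, 0.0216, 1.3499, -0.0885], 'joint_vel': [-0.0016, -0.0036, 0.001, -0.0033, 0.0, -0.0032, -0.0008], 'joint_torque': [0.0004, -62.3632, 0.0241, -39.0141, -0.0614, 0.0372, 0.0001], 'ee_pos': [0.217, 0.5858, 0.233], 'eef_rot': [0.1244, 0.696, -0.1251, 0.696], 'ft_force': [0.6256, -0.4963, 0.0526], 'torque': [-0.0025, -0.0499, -0.0056], 'width': 0.0874}
```

View pics/top0.png

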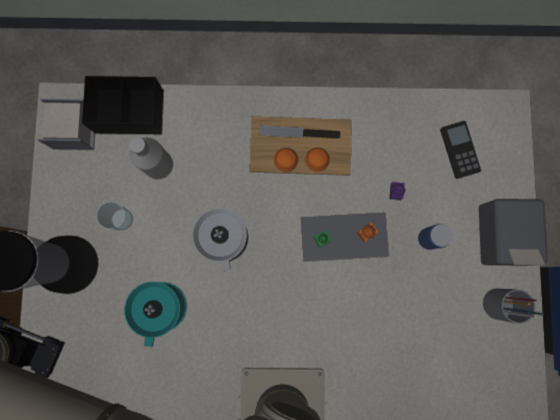

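View pics/side0.png

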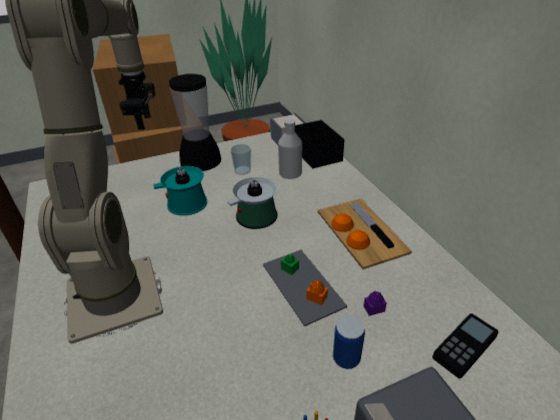

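View pics/wrist0.png

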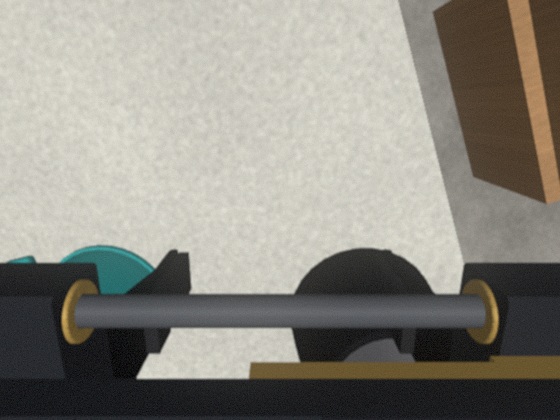

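The top view shows the green juicer with the aluminium tray at (219,235), the turquoise look-alike at (153,308), the orange cone at (369,232), the lime at (322,239), the purple cone at (397,190) and the can at (435,236). Next I measure the cone and drive positions.

```bash
python3 - <<'E'
from h import *
for n,b1,b2 in(('top',(340,210,60,50),(185,200,75,75)),('side',(295,270,45,45),(225,170,60,60))):
    c=dict(np.load(f'pics/{n}0.npz'));im=c['color'][:,:,::-1]
    ims=[]
    for x,y,w,h in(b1,b2): ims.append(cv2.resize(im[y:y+h,x:x+w],(400,400),interpolation=cv2.INTER_CUBIC))
    cv2.imwrite(f'pics/z{n}.png',np.hstack(ims))
    hsv=cv2.cvtColor(im,cv2.COLOR_BGR2HSV);x,y,w,h=b1
    m=cv2.inRange(hsv,(3,150,60),(18,255,255))
    mm=m*0;mm[y:y+h,x:x+w]=m[y:y+h,x:x+w]
    M=cv2.moments(mm,True);u,v=M['m10']/M['m00'],M['m01']/M['m00'];print(n,u,v,M['m00'],ray(c,u,v,.032).round(4),cv2.boundingRect(mm))
c=dict(np.load('pics/top0.npz'))
print('drive',ray(c,219,235,.14),'can',ray(c,440,232,.115),'lime',ray(c,322,239,.04),'turq',ray(c,152,309,.14),'purple',ray(c,397,190,.03))
E
```

```text
top 367.2929292929293 231.71212121212122 198.0 [ 0.499  -0.2382  0.032 ] (358, 223, 20, 18)
side 316.7260638297872 292.06117021276594 376.0 [ 0.5022 -0.2423  0.032 ] (306, 280, 22, 25)
drive [0.47577967 0.17303405 0.14      ] can [ 0.49268305 -0.41942031  0.115     ] lime [ 0.47597652 -0.10741331  0.04      ] turq [0.28278038 0.34011469 0.14      ] purple [ 0.62192293 -0.32668174  0.03      ]
```

View pics/ztop.png

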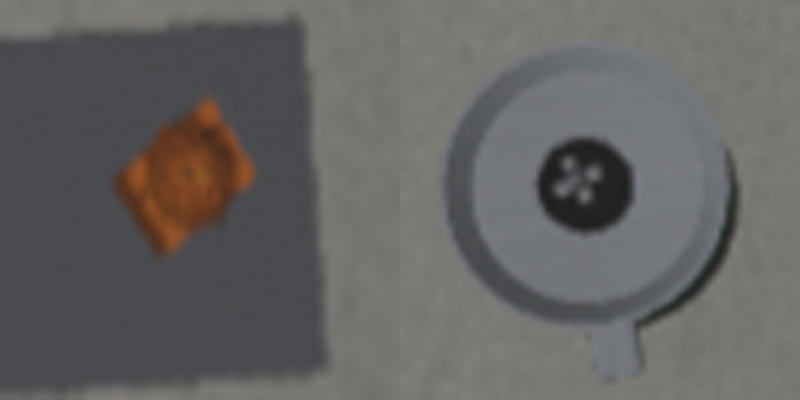

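View pics/zside.png

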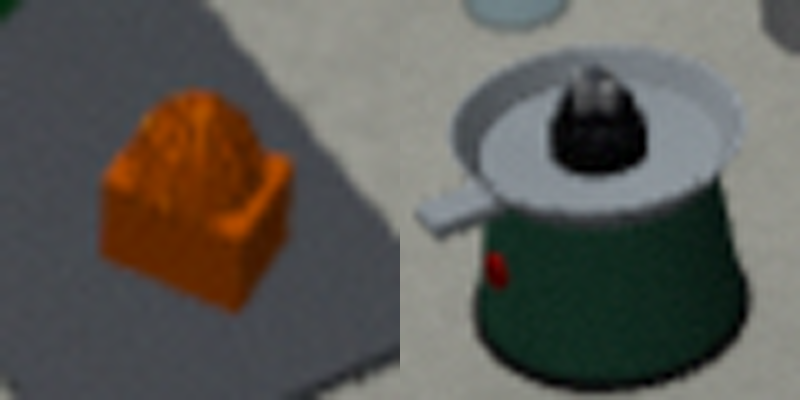

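>>> drive_tool:
  moves: "0 -0.04 0.02 0 0; 0 -0.045 0.03 -5 0; 0.03 -0.04 0.017 -5 0; 0.032 -0.041 0 -5 0; 0.033 -0.041 0 -5 0; 0.033 -0.041 0 -5 0; 0.033 -0.041 0 -5 0; 0.033 -0.041 0 -5 0; 0.033 -0.041 0 -5 0; 0.032 -0.042 0 -5 0; 0 0 0 -5 0; 0 0 0 0 0; 0 0 0 0 0"
  newtons: 30

```text
time: 1.78
ee_pos: [0.4757, 0.1738, 0.3004]
eef_rot: [0.406, 0.579, -0.406, 0.579]
ft_force: [-0.2, -0.1, -0.2]
width: 0.087
```

```bash
cat >> h.py <<'E'
from scipy.spatial.transform import Rotation as R
def st():
    s=r.read_state();m=R.from_quat(s['eef_rot']).as_matrix()
    print('t',s['time'],'p',np.round(s['ee_pos'],4),'jaw yaw',np.degrees(np.arctan2(m[1,1],m[0,1])).round(2),'xax',m[:,0].round(3),'F',np.round(s['ft_force'],2),'T',np.round(s['torque'],3),'w',round(float(s['width']),4),'q',np.round(s['joint_positions'],2));return s
E
python3 - <<'E'
from h import *
st();c=snap('wrist','w1');print(c['extrinsics'].round(4).tolist()); print(proj(c,[.476,.173,.139]))
E
```

```text
t 1.775 p [0.4757 0.1738 0.3004] jaw yaw 19.86 xax [-0.  0. -1.] F [-0.23 -0.13 -0.19] T [-0.055  0.046 -0.003] w 0.087 q [-0.79  0.03  0.36  1.68 -0.01  1.44 -0.08]
[[0.9406, 0.3264, 0.0939, 0.4495], [0.3396, -0.9031, -0.2629, 0.2472], [-0.001, 0.2791, -0.9603, 0.4507], [0.0, 0.0, 0.0, 1.0]]
(np.float64(279.632137191116), np.float64(199.03914996319682))
```

View pics/w1.png

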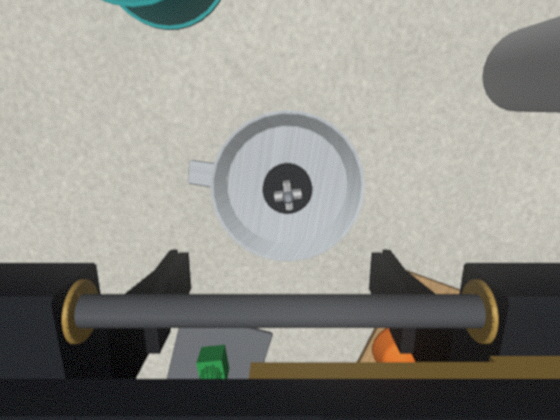

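Drive seat near (288,188), with splines slightly off the image axes. I measure them precisely.

```bash
python3 - <<'E'
from h import *
c=dict(np.load('pics/w1.npz'));im=c['color'];g=cv2.cvtColor(im,cv2.COLOR_RGB2GRAY)
x0,y0=255,155;cr=g[y0:y0+68,x0:x0+68]
dark=(cr<70).astype(np.uint8)
k=cv2.findContours(dark,cv2.RETR_EXTERNAL,cv2.CHAIN_APPROX_NONE)[0];k=max(k,key=cv2.contourArea)
h=cv2.convexHull(k).reshape(-1,2)+[x0,y0]
P=np.array([ray(c,u,v,.125) for u,v in h]);(cx,cy),rr=cv2.minEnclosingCircle(P[:,:2].astype(np.float32)*1000);print('hull circ',cx,cy,rr)
A=np.c_[2*P[:,:2],np.ones(len(P))];s=np.linalg.lstsq(A,(P[:,:2]**2).sum(1),rcond=None)[0];print('fit',s[:2],np.sqrt(s[2]+s[0]**2+s[1]**2))
cv2.imwrite('pics/w1z.png',cv2.resize(im[y0:y0+68,x0:x0+68,::-1],(600,600),interpolation=cv2.INTER_CUBIC))
print(cr[10:60:1,10:60].max())
E
```

```text
hull circ 480.1710510253906 181.30865478515625 22.508556365966797
fit [0.48010729 0.18121831] 0.021992080754104304
203
```

View pics/w1z.png

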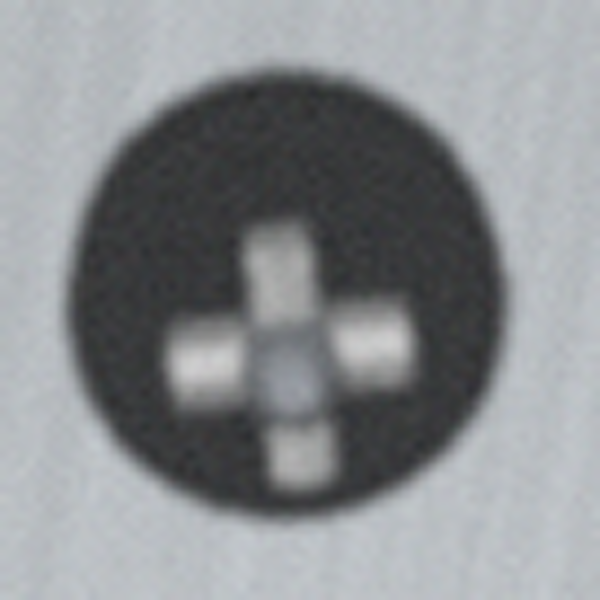

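>>> drive_tool:
  moves: "0.015 -0.035 -0.03 0 0; 0.015 -0.035 -0.04 0 0; 0 0 -0.03 0 0; 0 0 0 0 0; 0 0 0 0 0"

```text
time: 2.45
ee_pos: [0.5065, 0.1041, 0.2019]
eef_rot: [0.407, 0.578, -0.406, 0.579]
ft_force: [0.0, 0.0, -0.1]
width: 0.087
```

```bash
python3 - <<'E'
from h import *
c0=dict(np.load('pics/w1.npz'));print('view1 centre',ray(c0,288,196.5,.139))
st();c=snap('wrist','w2')
u,v=proj(c,ray(c0,288,196.5,.139));x0,y0=int(u)-40,int(v)-40;print(u,v,x0,y0)
cv2.imwrite('pics/w2z.png',cv2.resize(c['color'][y0:y0+80,x0:x0+80,::-1],(600,600),interpolation=cv2.INTER_CUBIC))
E
```

```text
view1 centre [0.48211986 0.17765131 0.139     ]
t 2.45 p [0.5065 0.1041 0.2019] jaw yaw 19.78 xax [ 0.001  0.001 -1.   ] F [ 0.02  0.02 -0.08] T [-0.099  0.017 -0.03 ] w 0.087 q [-0.69  0.11  0.43  1.81 -0.05  1.23  0.1 ]
282.75796694726785 106.5874883168671 242 66
```

View pics/w2z.png

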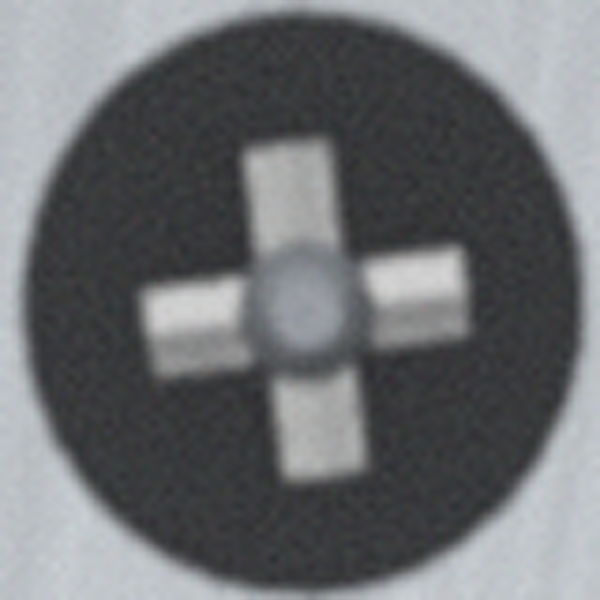

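Clean overhead view: plus centred near zoom (305,310), arms turned about 6–7°. I fit it.

```bash
python3 - <<'E'
from h import *
c=dict(np.load('pics/w2.npz'));g=cv2.cvtColor(c['color'],cv2.COLOR_RGB2GRAY)
x0,y0=242,66;cr=g[y0:y0+80,x0:x0+80].copy()
yy,xx=np.mgrid[:80,:80]
m=((cr>95)&((xx-40)**2+(yy-41)**2<27**2)).astype(np.uint8)
ys,xs=np.nonzero(m);P=np.array([ray(c,x+x0,y+y0,.139)[:2] for x,y in zip(xs,ys)])
ce=P.mean(0)
for _ in range(2):
  d=P-ce;rr=np.hypot(*d.T);s=rr>.006
  ang=np.angle(np.exp(4j*np.arctan2(d[s,1],d[s,0])).sum())/4
  q=d@np.array([[np.cos(ang),-np.sin(ang)],[np.sin(ang),np.cos(ang)]])
  lo,hi=q.min(0),q.max(0);print('ctr',ce,'ang mod90',np.degrees(ang),'extent',lo,hi,len(P))
(a,b),w,t=cv2.minAreaRect(P.astype(np.float32)*1000);print(a,b,w,t)
dark=((cr<80)|(m>0)).astype(np.uint8);k=max(cv2.findContours(dark,cv2.RETR_EXTERNAL,cv2.CHAIN_APPROX_NONE)[0],key=cv2.contourArea).reshape(-1,2)
Q=np.array([ray(c,x+x0,y+y0,.125)[:2] for x,y in k]);A=np.c_[2*Q,np.ones(len(Q))];s=np.linalg.lstsq(A,(Q**2).sum(1),rcond=None)[0];print('seat circle',s[:2],np.sqrt(s[2]+s[0]**2+s[1]**2))
E
```

```text
ctr [0.48185384 0.17756607] ang mod90 27.06529158631595 extent [-0.01206834 -0.01251774] [0.01228336 0.01184343] 884
ctr [0.48185384 0.17756607] ang mod90 27.06529158631595 extent [-0.01206834 -0.01251774] [0.01228336 0.01184343] 884
481.8908996582031 177.32740783691406 (20.738384246826172, 20.904842376708984) 73.02070617675781
seat circle [0.48186841 0.17734075] 0.02147973026838014
```

>>> drive_tool:
  moves: "-0.006 -0.039 0 -7.3 0; -0.007 -0.039 0 -7.3 0; -0.006 -0.039 0 -7.3 0; -0.007 -0.039 0 -7.3 0; -0.006 -0.039 0 -7.3 0; -0.007 -0.039 0 -7.3 0; -0.006 -0.039 0 -7.3 0; -0.007 -0.039 0 -7.3 0; -0.006 -0.039 0 -7.3 0; -0.007 -0.039 0 -7.3 0; 0 0 0 0 0; 0 0 0 0 0"

```text
time: 4.0
ee_pos: [0.4419, -0.2862, 0.2013]
eef_rot: [0.671, 0.223, -0.671, 0.223]
ft_force: [0.1, -0.8, -0.4]
width: 0.0872
```

```bash
python3 - <<'E'
from h import *
st();c=snap('wrist','w3');im=c['color'][:,:,::-1]
hsv=cv2.cvtColor(im,cv2.COLOR_BGR2HSV);m=cv2.inRange(hsv,(3,150,50),(18,255,255))
n,l,s,ce=cv2.connectedComponentsWithStats(m);print(s[1:].tolist(),ce[1:].tolist())
print(proj(c,[.5,-.24,.042]),c['extrinsics'][:3,3])
E
```

```text
t 4.0 p [ 0.4419 -0.2862  0.2013] jaw yaw -53.21 xax [ 0.001  0.    -1.   ] F [ 0.15 -0.76 -0.42] T [-0.069  0.081 -0.039] w 0.0872 q [-0.27  0.16  0.84  1.8  -0.13  1.23 -0.32]
[[250, 81, 56, 52, 2408], [72, 320, 1, 1, 1], [69, 328, 1, 1, 1], [76, 333, 1, 1, 1], [73, 334, 1, 1, 1], [444, 362, 1, 1, 1], [503, 365, 1, 1, 1], [487, 366, 1, 1, 1], [527, 372, 1, 1, 1]] [[277.14119601328906, 106.73837209302326], [72.0, 320.0], [69.0, 328.0], [76.0, 333.0], [73.0, 334.0], [444.0, 362.0], [503.0, 365.0], [487.0, 366.0], [527.0, 372.0]]
(np.float64(278.3546084141361), np.float64(109.44248352918045)) [ 0.5029943  -0.23897755  0.35162064]
```

View pics/w3.png

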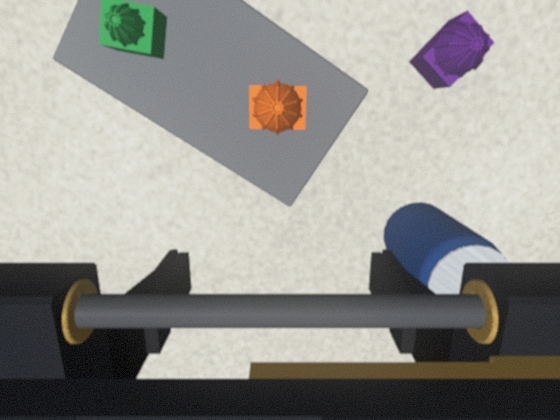

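```bash
python3 - <<'E'
from h import *
c=dict(np.load('pics/w3.npz'));im=c['color'][:,:,::-1]
hsv=cv2.cvtColor(im,cv2.COLOR_BGR2HSV);m=cv2.inRange(hsv,(3,130,50),(18,255,255));m[200:]=0
n,l,s,ce=cv2.connectedComponentsWithStats(m);m=(l==1+s[1:,4].argmax()).astype(np.uint8)
k=cv2.findContours(m,cv2.RETR_EXTERNAL,cv2.CHAIN_APPROX_NONE)[0][0].reshape(-1,2)
P=np.array([ray(c,x,y,.042)[:2] for x,y in k])
print(cv2.minAreaRect(P.astype(np.float32)*1000))
# side edges only (jaw faces): left/right edge points
x,y,w,h=cv2.boundingRect(m);print(x,y,w,h)
E0=c['extrinsics']
def fit(axis):
    out=[]
    rng=range(y+7,y+h-5) if axis==0 else list(range(x+3,x+13))+list(range(x+w-13,x+w-3))
    lo=[];hi=[]
    for t in rng:
        q=np.nonzero(m[t,:] if axis==0 else m[:,t])[0]
        a,b=((q[0]-.5,t),(q[-1]+.5,t)) if axis==0 else ((t,q[0]-.5),(t,q[-1]+.5))
        lo.append(ray(c,*a,.042)[:2]);hi.append(ray(c,*b,.042)[:2])
    for L in(lo,hi):
        L=np.array(L,np.float32);vx,vy,px,py=cv2.fitLine(L,cv2.DIST_HUBER,0,.001,.001).ravel();out.append((np.degrees(np.arctan2(vy,vx)),np.array([px,py]).round(4)))
    return out
print(fit(0));print(fit(1))
m2=R.from_quat(r.read_state()['eef_rot']).as_matrix();print(m2[:,1])
E
python3 - <<'E'
import cv2,sys
sys.path.insert(0,'.')
im=cv2.imread('pics/w3.png');cv2.imwrite('pics/w3z.png',cv2.resize(im[66:146,237:317],(600,600),interpolation=cv2.INTER_CUBIC))
E
```

```text
((500.8546447753906, -237.96682739257812), (41.43162155151367, 45.59298324584961), 37.89335632324219)
249 80 57 54
[(np.float32(37.413124), array([ 0.4866, -0.2203], dtype=float32)), (np.float32(35.87966), array([ 0.5141, -0.2566], dtype=float32))]
[(np.float32(-53.216198), array([ 0.5137, -0.2275], dtype=float32)), (np.float32(-53.217117), array([ 0.4851, -0.2455], dtype=float32))]
[ 5.99517809e-01 -8.00361320e-01  3.92478362e-04]
```

View pics/w3z.png

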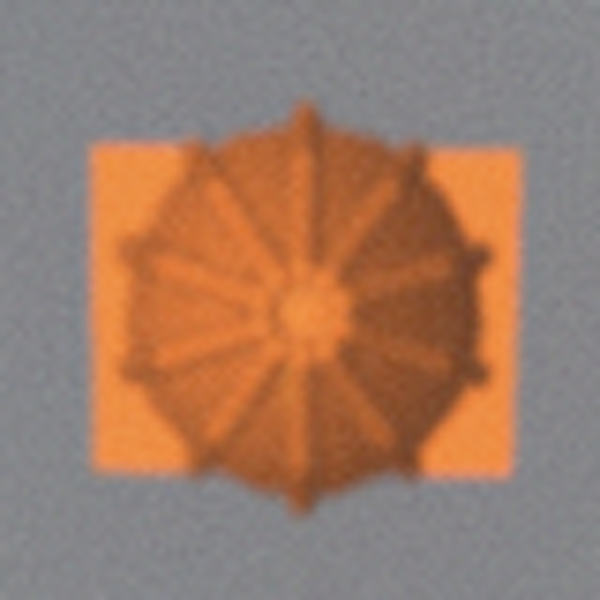

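>>> drive_tool:
  moves: "0.03 0.024 0 0 0; 0.029 0.024 -0.03 -0.3 0; 0 0 -0.045 0 0; 0 0 -0.045 0 0; 0 0 -0.03 0 0; 0 0 0 0 0; 0 0 0 0 0"

```text
time: 4.92
ee_pos: [0.5012, -0.2386, 0.052]
eef_rot: [0.672, 0.221, -0.671, 0.221]
ft_force: [0.6, -0.0, 0.4]
width: 0.0872
```

```bash
python3 - <<'E'
from h import *
st();c=snap('wrist','w4')
E
```

```text
t 4.925 p [ 0.5012 -0.2386  0.052 ] jaw yaw -53.55 xax [ 0.002 -0.    -1.   ] F [ 0.56 -0.05  0.42] T [-0.096  0.152 -0.013] w 0.0872 q [-0.24  0.43  0.72  1.87 -0.34  0.96 -0.29]
```

View pics/w4.png

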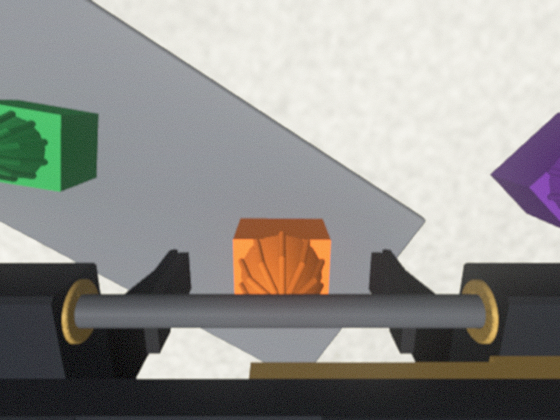

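>>> drive_tool:
  moves: "0 0 -0.027 0.3 0; 0 0 0 0 0; 0 0 0 0 1; 0 0 0 0 1; 0 0 0 0 1; 0 0 0 0 1; 0 0 0 0 1; 0 0 0 0 1"
  newtons: 45

```text
time: 5.98
ee_pos: [0.5002, -0.239, 0.0237]
eef_rot: [0.671, 0.222, -0.671, 0.223]
ft_force: [0.6, -0.4, 1.6]
width: 0.0457
```

```bash
python3 - <<'E'
from h import *
st()
E
```

```text
t 5.975 p [ 0.5002 -0.239   0.0237] jaw yaw -53.33 xax [ 0. -0. -1.] F [ 0.56 -0.45  1.56] T [-0.086  0.076 -0.012] w 0.0457 q [-0.21  0.47  0.7   1.89 -0.38  0.91 -0.26]
```

>>> drive_tool:
  moves: "0 0 0.03 0 1; 0 0 0.05 0 1; 0 0 0.05 0 1; 0 0 0.05 0 1; -0.002 0.03 0 5 1; -0.002 0.04 0 8 1; -0.002 0.042 0 8 1; -0.002 0.042 0 8 1; -0.002 0.042 0 8 1; -0.002 0.042 0 8 1; -0.002 0.042 0 8 1; -0.002 0.042 0 8 1; -0.001 0.042 0 8 1; 0 0.03 0 7 1; 0 0.021 0 4 1; 0 0 0 0 1; 0 0 0 0 1; 0 0 0 0 1"

```text
time: 8.22
ee_pos: [0.4833, 0.1748, 0.2036]
eef_rot: [0.372, 0.601, -0.372, 0.601]
ft_force: [0.9, 0.3, -1.2]
width: 0.0458
```

```bash
python3 - <<'E'
from h import *
st();snap('wrist','w5');c=snap('side','s5');u,v=proj(c,[.482,.177,.17]);print(u,v)
x,y=int(u)-45,int(v)-40
cv2.imwrite('pics/s5z.png',cv2.resize(c['color'][y:y+80,x:x+80,::-1],(600,600),interpolation=cv2.INTER_CUBIC))
E
```

```text
t 8.225 p [0.4833 0.1748 0.2036] jaw yaw 26.52 xax [ 0. -0. -1.] F [ 0.86  0.31 -1.24] T [-0.051  0.03  -0.024] w 0.0458 q [-0.81  0.1   0.4   1.81 -0.04  1.24  0.07]
252.06846559730582 172.82414012752074
```

View pics/w5.png

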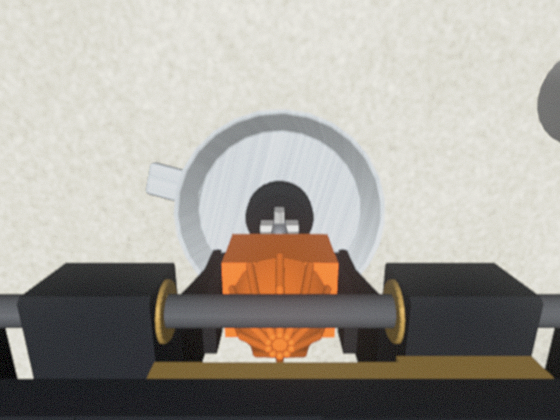

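View pics/s5z.png

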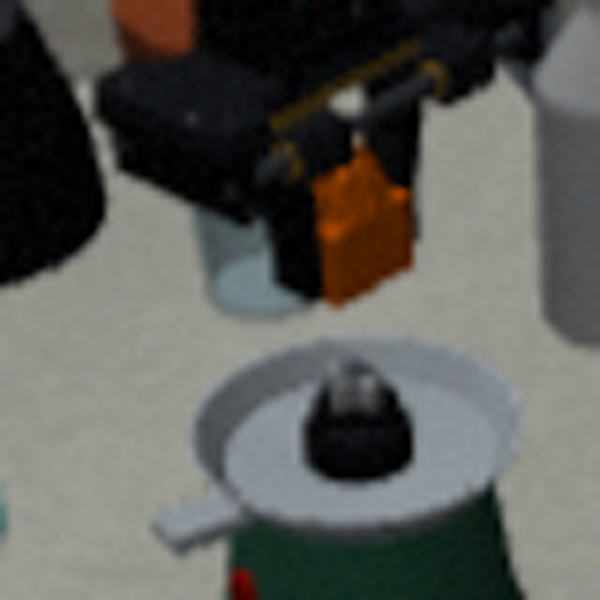

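>>> drive_tool:
  moves: "-0.0006 0.002 0 0.6 1; 0 0 -0.02 0 1; 0 0 -0.015 0 1; 0 0 0 0 1; 0 0 0 0 1"

```text
time: 8.95
ee_pos: [0.4828, 0.1781, 0.169]
eef_rot: [0.368, 0.604, -0.368, 0.604]
ft_force: [0.4, -0.3, -1.0]
width: 0.0457
```

```bash
python3 - <<'E'
from h import *
st();snap('wrist','w6')
E
```

```text
t 8.95 p [0.4828 0.1781 0.169 ] jaw yaw 27.27 xax [ 0.  0. -1.] F [ 0.36 -0.27 -0.97] T [-0.035  0.001 -0.004] w 0.0457 q [-0.81  0.13  0.4   1.85 -0.06  1.16  0.08]
```

View pics/w6.png

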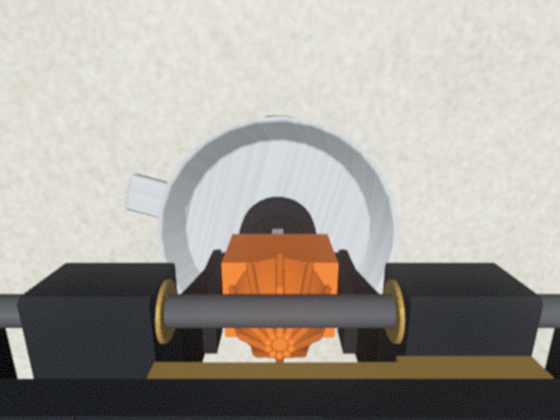

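>>> drive_tool:
  moves: "0 -0.001 0 0 1; 0 0 -0.005 0 1; 0 0 -0.005 0 1; 0 0 -0.005 0 1; 0 0 0 0 1"

```text
time: 9.62
ee_pos: [0.4822, 0.177, 0.153]
eef_rot: [0.368, 0.604, -0.368, 0.604]
ft_force: [0.1, -0.7, -0.6]
width: 0.0459
```

```bash
python3 - <<'E'
from h import *
st()
E
```

```text
t 9.625 p [0.4822 0.177  0.153 ] jaw yaw 27.27 xax [-0.001 -0.    -1.   ] F [ 0.09 -0.73 -0.64] T [-0.033  0.046  0.025] w 0.0459 q [-0.8   0.15  0.4   1.87 -0.06  1.13  0.09]
```

>>> drive_tool:
  moves: "0 0 -0.004 0 1; 0 0 -0.004 0 1; 0 0 -0.003 0 1; 0 0 0 0 1; 0 0 0 0 1"

```text
time: 10.25
ee_pos: [0.4826, 0.1771, 0.1427]
eef_rot: [0.368, 0.604, -0.368, 0.604]
ft_force: [0.6, 0.2, -1.1]
width: 0.0458
```

```bash
python3 - <<'E'
from h import *
st()
E
```

```text
t 10.25 p [0.4826 0.1771 0.1427] jaw yaw 27.27 xax [ 0.  0. -1.] F [ 0.63  0.18 -1.06] T [-0.165  0.048  0.008] w 0.0458 q [-0.8   0.16  0.39  1.89 -0.07  1.11  0.1 ]
```

>>> drive_tool:
  moves: "0 0 -0.002 0 1; 0 0 0 0 1; 0 0 0 0 1; 0 0 -0.002 0 1; 0 0 0 0 1; 0 0 0 0 1"

```text
time: 11.0
ee_pos: [0.4827, 0.1771, 0.139]
eef_rot: [0.368, 0.604, -0.368, 0.604]
ft_force: [-2.6, -1.6, 5.8]
width: 0.046
```

```bash
python3 - <<'E'
from h import *
st()
E
```

```text
t 11.0 p [0.4827 0.1771 0.139 ] jaw yaw 27.27 xax [ 0.  0. -1.] F [-2.56 -1.62  5.8 ] T [-0.418  0.49  -0.019] w 0.046 q [-0.8   0.17  0.39  1.89 -0.07  1.1   0.1 ]
```

>>> drive_tool:
  moves: "0 0 -0.002 0 1; 0 0 -0.002 0 1; 0 0 -0.001 0 1; 0 0 0 0 1; 0 0 0 0 1; 0 0 0 0 1"

```text
time: 11.75
ee_pos: [0.4827, 0.1771, 0.1344]
eef_rot: [0.368, 0.604, -0.368, 0.604]
ft_force: [-4.9, -2.6, 10.6]
width: 0.0459
```

```bash
python3 - <<'E'
from h import *
st();snap('wrist','w7');c=snap('side','s7');u,v=proj(c,[.482,.177,.14])
x,y=int(u)-45,int(v)-40
cv2.imwrite('pics/s7z.png',cv2.resize(c['color'][y:y+80,x:x+80,::-1],(600,600),interpolation=cv2.INTER_CUBIC))
st()
E
```

```text
t 11.75 p [0.4827 0.1771 0.1344] jaw yaw 27.26 xax [ 0.     0.001 -1.   ] F [-4.91 -2.59 10.57] T [-0.572  0.947  0.009] w 0.0459 q [-0.8   0.17  0.39  1.89 -0.07  1.09  0.1 ]
t 11.85 p [0.4827 0.1771 0.1344] jaw yaw 27.26 xax [ 0.     0.001 -1.   ] F [-2.8  -1.08 11.13] T [-0.611  1.06  -0.022] w 0.0453 q [-0.8   0.17  0.39  1.89 -0.07  1.09  0.1 ]
```

View pics/s7z.png

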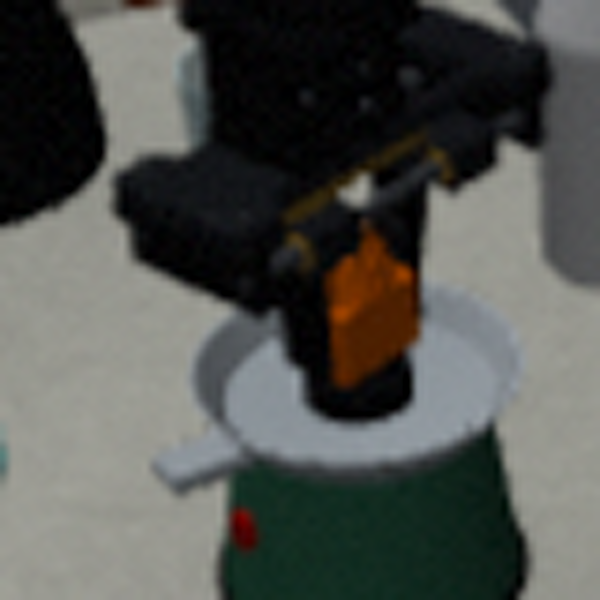

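View pics/w7.png

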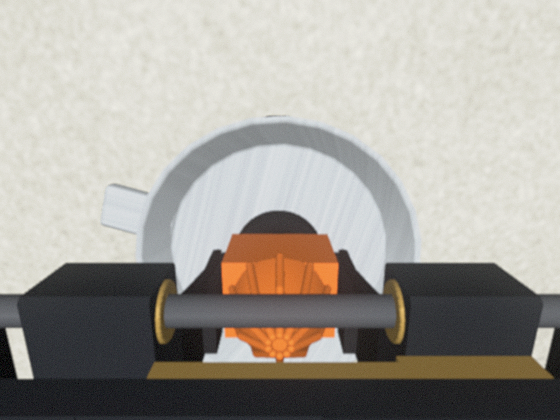

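>>> drive_tool:
  moves: "0 0 -0.0006 0 1; 0 0 0 0 1; 0 0 0 0 1; 0 0 0 0 1"

```text
time: 12.35
ee_pos: [0.4827, 0.1772, 0.1339]
eef_rot: [0.368, 0.604, -0.368, 0.604]
ft_force: [-4.3, -2.5, 11.5]
width: 0.0457
```

```bash
python3 - <<'E'
from h import *
st();ticket.close_job()
E
```

```text
t 12.35 p [0.4827 0.1772 0.1339] jaw yaw 27.27 xax [ 0.     0.001 -1.   ] F [-4.32 -2.5  11.53] T [-0.661  1.06   0.012] w 0.0457 q [-0.8   0.17  0.39  1.89 -0.07  1.09  0.1 ]
the job is handed in; nothing more can be done
```

I gripped the orange cone by its y faces at 45 N and lifted it. I turned it to the splines (27° in world), slid it home and pressed it down. I handed the job in at 12.35 s, still gripping and pressing.

**Last checks:**
- **Meshing:** the cone went past the spline height with no upward force, so it did not stop on the spline tops.
- **Press depth:** about 6.8 mm of the 8 mm, worked out from the TCP height. The upward force was 11.5 N, or about 12.5 N after correcting for the cone's weight, which fits that depth.
- **Grip:** the opening was 45.7 mm, and the cone had not moved between the fingers in the wrist picture just before the last 0.6 mm of press.
- **Side force:** about 5 N along the jaws remained at the end. This suggests a small misalignment that the pin is taking up.

The hand-in gave no verdict. I did not take a final picture of the lime cone and the other objects, but no move went near them.

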